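# Lock a sieve basket into its bayonet holder

## Task

Hang the steel sieve basket from the tray in the bayonet holder: lower its two lugs through the two gaps in the holder's rim, press it gently down against the sprung ring, and keeping that light pressure turn it clockwise (seen from above) under the hooks until you feel the lugs drop into the hidden locking notches; stop there and let go, so that it hangs straight and locked. Never load the holder with more than 13 N, whether pressing down or turning against a stop, and leave the bottle, the jar and the dish where they stand.

Things in the scene. Friction and masses are not known exactly. Their poses are not given: they have to be found in the camera images.
- sieve: Small steel sieve basket, 0.14 to 0.24 kg: a cup 52 mm in diameter and 48 mm high (rim bead 55 mm, bottom edge chamfered) with two side lugs and a blue handle bar above it. Origin: centre of its underside; z up along its axis, x along lugs and bar. Stands upright on the tray, whose floor is 2 mm above the worktop. The same after half a turn.
- sieve_handle (a point): Centre of the blue handle bar, 75 mm above the sieve's origin. The bar runs along the sieve's x, 56 mm long, 10 mm wide (along y), 14 mm high, with 20 mm clear below it down to the cup's rim.
- sieve_lugs (a point): Point on the sieve's axis midway between its two bayonet lugs, 24 mm above the sieve's origin. The lugs stick out along the sieve's +x and -x, their outer ends 36 mm from the axis, and are 7 mm high and 10 mm wide (along y).
- holder: Bayonet holder, fixed: grey base plate 130x130x10 mm with an upright steel sleeve, 92 mm outside, open at the top. Origin: centre of the underside of the base; z up on the sleeve's axis. It does not give sideways. Inside, a brass ring on a spring lies under two hooked claws; the ring can only move down, it does not turn.
- holder_rim (a point): Centre of the sleeve's top, 68 mm above the holder's origin. The two claws are inward lips, 5 mm thick, opening 59 mm in diameter, underside 63 mm above the holder's origin. Two entry gaps between them, at the holder's +x and -x, are each open 19 degrees to either side, with red marks just outside. Lugs cannot go anticlockwise from the gaps; an end stop lies about 90 degrees clockwise of them.
- holder_ring (a point): Centre of the top of the brass ring at rest, 60 mm above the holder's origin; bore 57 mm. It yields up to 14 mm: about 3 N at first, 0.6 N more per mm. Lugs standing on it in the gaps put the sieve's origin 39.5 mm above the holder's. Push at least 4 mm further down (5.5 N; 6 mm is comfortable) to pass the lugs under the lips, and keep pushing while turning.
- holder_floor (a point): Centre of the ring at the level of the notch floors, 51 mm above the holder's origin. Two opposite notches, 9 mm deep, 13 mm wide, hidden under the lips somewhere 32 to 73 degrees clockwise of the gaps, new each time. There the ring springs up round the lugs, the push vanishes and the walls stop further turning. Lugs on the floor: locked, sieve's origin 30.5 mm above the holder's.
- media_bottle: Bystander: clear media bottle with orange screw cap, 71 mm in diameter, 156 mm high; origin at the centre of its underside.
- powder_jar: Bystander: white square reagent jar with blue cap, 76x76x150 mm; origin at the centre of its underside.
- dish: Bystander: petri dish, 60 mm in diameter, 15 mm high, 16 g; origin at the centre of its underside.
There are look-alikes about, which are no part of the job. What is shaped like the sieve but purple is not meant.

How it is judged:
By the outcome, as a careful person would: the job done as asked, in the order asked, and still so for the second after the job is handed in, with the robot touching nothing.
It also fails if it takes over 72 s, if anything falls off the work surface, if the arm or the gripper's body presses on something with over 40 N, if the wrist force passes 120 N, or if a joint passes its speed limit or range.

## Robot

A 6-joint arm with a two-finger parallel gripper is mounted at the origin on a cart in front of the work surface, level with it; the furniture and walls round the work are solid. World frame = base frame: x ahead of the robot, y to its left, z up, the work surface at z = 0. Lengths are in mm, angles in rad, forces in N, time in s.
With the tool pointing down it reaches from about 400 to 925 mm from the base axis. Payload 12.5 kg.
Tool frame: the origin (TCP) lies on the front face of the gripper's body, between the roots of the fingers; the fingertips stand 78 mm ahead of it and the grasp point (between the pads) lies 59 mm ahead of it (env.nose_length is the distance from the TCP to the fingertips, in mm); z points along the fingers, y is the line along which they close (so a half turn about z gives the same grasp; the last joint's range is limited). The gripper opens to 95 mm and grips with 3 to 60 N. Pads are 20 mm wide; open, the fingers measure 119 mm over their backs; the gripper's body (75 mm by 180 mm) begins 59 mm behind the grasp point.
Start: joints at [1.155, 0.491, 1.559, -0, 1.092, -0.106], TCP at [190.523, 595.264, 292.261] pointing down, gripper open.
Joint ranges: [-3.1, 3.1], [-0.84, 2.19], [0.05, 2.79], [-1.13, 4.28], [0.06, 2.93], [-2.69, 2.69]. Speed limits (rad/s): [2.22, 2.22, 2.79, 3.14, 3.14, 3.14].

## Interface

Orientations are given as [roll, pitch, yaw] about the fixed x, y, z axes, in that order (R = Rz(yaw) Ry(pitch) Rx(roll)).
In Python, from cell import env gives the robot as it stands.
- The arm moves only by the tool jog_arm, never from a script. Its argument "motion" is a list of rows, each a list of 7 numbers: the turn, a rotation vector about the tool's x, y, z in degrees, then the shift along the tool's x, y, z in mm, then the finger opening in mm, from 0 to 95.1. In form: [[wx, wy, wz, x, y, z, hand], ...]. A call has 1 to 10 rows; each row shifts and turns the commanded pose from where the row before left it, along the tool's axes as they then stand; what a row does not reach is not made up. A row lasts 1/8 s, in which the tool goes at most 62.5 mm and 10.7 degrees, less where a joint would pass 70% of its speed; a pose out of reach is approached as far as the arm can. A call is refused whole if a number of a shift passes 62.5 or a number of a turn 10.7, either way. A call with a gripper value outside its range is refused whole. The fingers move at their own pace and stop on an object; the grip force is fixed at half the most. Time passes only in rows, so rows that do not move let the fingers close. It gives the time, the measured TCP pose, the force, the opening and the grip force at its end, in the units of the state.
- env.state(): the state, without advancing time (a new reading comes with each control period).
- env.read_camera(name): name is "scene" or "top"; returns a dict with "color" (420x560x3 uint8, red, green, blue), "z_map" (420x560 float32, mm along the optical axis (not along the pixel's ray), 0 where there is no reading), "camera_matrix" (3x3 intrinsics, pixels), "world_to_cam" (4x4, takes a point from world to camera coordinates). Camera axes: x right, y up, looking along -z (the intrinsics and any distortion apply to the point x, -y, -z); pixel columns grow to the right and rows downward; lengths in mm; the calibration is good to about 2 mm. A picture is of the moment at which its call begins.
- env.job_done(): hands the job in; it is judged then, once.
Trained networks look in the newest picture that a camera, given by its name, has taken for a name from the list of things; names that differ only in an ending like _2 or _b are one class to them, and where a whole thing is asked for, a point or a joint stands for the part that bears it (a point fixed in the world has none). Each returns a list of dicts, best first, with "score" (0 to 1); they miss things now and then, are a little off and sometimes report something else, mostly with a low value. They report only what shows in the picture. A call takes as long as a camera call. They do not tell look-alikes from the thing itself.
- env.recognise(camera, thing): "location" ([column, row] in pixels, amid what is visible of it).
The state is a dict: "t": time; "joints": joint angles; "qvel": joint speeds; "tau": joint torques, N m; "eef_pos": TCP position; "tcp_rot": TCP orientation; "ft_force": force on the tool from outside, world axes, zero at the start; "moment": the same for the moment, N m; "opening": opening from 0.0 (shut) to 1.0 (fully open); "grip_force": force on a finger pad.
Only numpy, scipy, OpenCV 4.12 (cv2) and the standard library are available. Lean on these libraries where they do the work, as an engineer would, in place of code of your own. Each camera call takes 0.05 s, during which the arm holds its last target. There are 200 camera calls.

## Working session

There is one attempt and no reset: what is moved stays moved. The work goes in short steps, Python scripts to look and compute and a tool call to move; the robot and the scene stay as the last step left them, time stands still between calls to the robot, and variables do not carry over. Pictures are saved under pics/ and viewed, at most 10 in all, crops included, and the job is handed in when it is done.

Besides the shell and the picture viewer there is one more tool, called after ">>>" as name([rows], argument=value, ...), one row to a line, values as JSON. jog_arm: Moves the arm, as the interface text tells. Its arguments: {"type":"object","properties":{"motion":{"type":"array"}},"required":["motion"]}

```bash
mkdir -p pics; cat > h.py <<'E'
from cell import env
import numpy as np, cv2
def cam(n):
    r=env.read_camera(n); return r
def save(r,f,box=None,s=1):
    im=r["color"][:,:,::-1]
    if box: c0,r0,c1,r1=box; im=im[r0:r1,c0:c1]
    cv2.imwrite("pics/"+f,cv2.resize(im,None,fx=s,fy=s,interpolation=cv2.INTER_CUBIC))
def cloud(r):
    z=r["z_map"].astype(float);K=r["camera_matrix"];h,w=z.shape
    u,v=np.meshgrid(np.arange(w),np.arange(h))
    X=(u-K[0,2])/K[0,0]*z;Y=(v-K[1,2])/K[1,1]*z
    P=np.stack([X,-Y,-z,np.ones_like(z)],-1)
    W=P@np.linalg.inv(r["world_to_cam"]).T
    W[z==0]=np.nan
    return W[...,:3]
E
python3 - <<'E'
from h import *
for n in("top","scene"):
    r=cam(n);W=cloud(r);np.savez(f"{n}.npz",W=W,c=r["color"],K=r["camera_matrix"],T=r["world_to_cam"])
    save(r,n+".png",s=1.4)
    for t in("sieve","sieve_handle","holder","holder_rim","media_bottle","powder_jar","dish"):
        for d in env.recognise(n,t)[:3]:
            c=np.round(d["location"]).astype(int);print(n,t,round(d["score"],2),c,W[c[1],c[0]].round())
print(env.state())
E
```

```text
top sieve 0.78 [159 245] [486. 337.   8.]
top sieve 0.72 [200 232] [526. 212.   6.]
top sieve 0.41 [406 256] [ 450. -412.   15.]
top sieve_handle 0.84 [162 246] [482. 326.  14.]
top sieve_handle 0.72 [198 232] [526. 218.  10.]
top holder 0.78 [325 220] [ 561. -172.    9.]
top holder_rim 0.57 [323 220] [ 561. -166.   10.]
top holder_rim 0.16 [202 231] [529. 206.  10.]
top media_bottle 0.64 [368 167] [ 689. -282.  145.]
top dish 0.88 [406 256] [ 450. -412.   15.]
scene sieve 0.85 [221 186] [521. 231.  31.]
scene sieve 0.85 [196 172] [489. 349.  32.]
scene sieve_handle 0.69 [201 174] [502. 338.  25.]
scene sieve_handle 0.55 [224 189] [529. 227.  18.]
scene holder 0.64 [301 257] [ 528. -209.   58.]
scene holder_rim 0.89 [300 257] [ 526. -208.   58.]
scene media_bottle 0.89 [372 248] [ 686. -317.   92.]
scene powder_jar 0.77 [332 209] [ 699. -129.   95.]
scene powder_jar 0.51 [226 189] [538. 229.  13.]
scene dish 0.67 [326 336] [ 445. -427.   12.]
{'t': 0.8, 'joints': array([ 1.15538851e+00,  4.90859413e-01,  1.55893979e+00, -6.79991224e-06,
        1.09167080e+00, -1.05615666e-01]), 'qvel': array([-0.00047192,  0.00010454,  0.00107426,  0.00199633, -0.00221099,
       -0.00043825]), 'tau': array([-1.78421109e-03, -6.12415981e+01, -2.58418250e+01,  6.92516961e-02,
        4.45114402e-02, -3.09478207e-05]), 'eef_pos': array([190.52480774, 595.2473032 , 292.27244431]), 'tcp_rot': array([3.14147132e+00, 1.89304987e-05, 2.83180363e+00]), 'ft_force': array([-0.39555692,  0.48712891,  0.50463539]), 'moment': array([-0.00074714,  0.02635469, -0.0379097 ]), 'grip_force': 0.0, 'opening': 0.9998305531393902}
```

View pics/top.png

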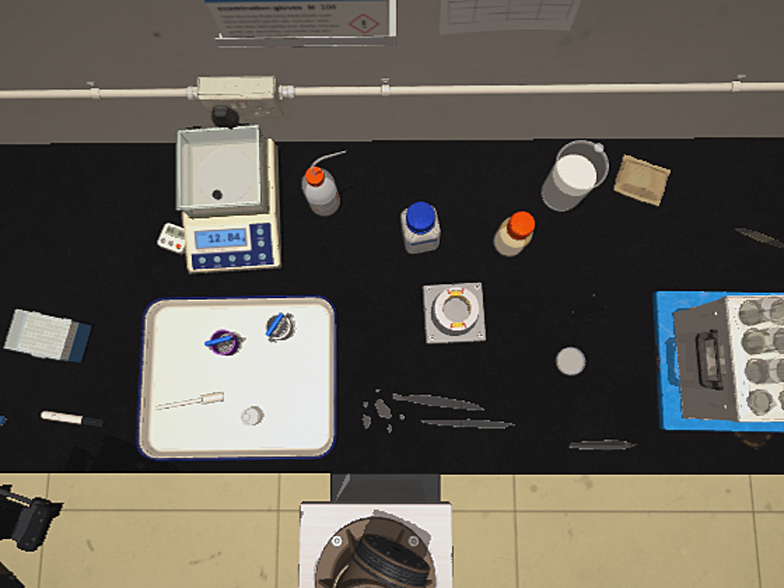

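View pics/scene.png

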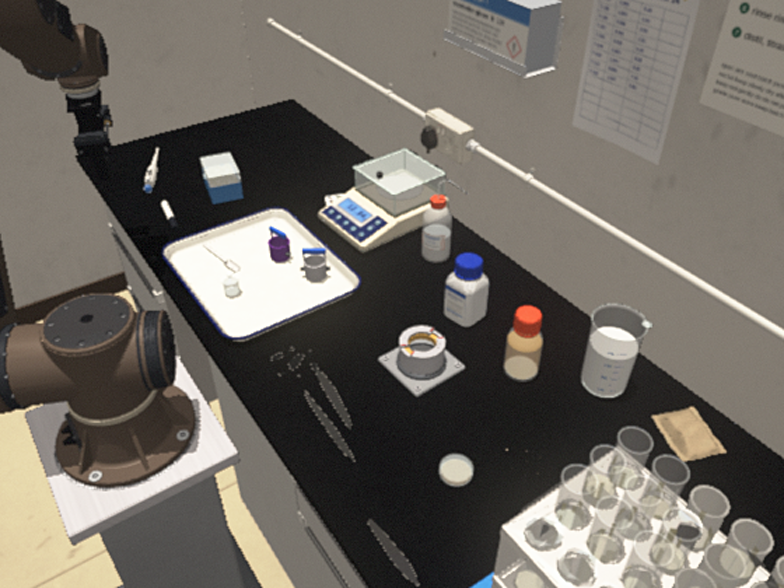

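The top view shows the steel sieve at about (280,325)/1.4 with its blue bar diagonal. The purple look-alike is at (223,342)/1.4, and the holder at (456,312)/1.4 has its red marks up and down in the image. Next I measure the bar and the holder.

```bash
cat >> h.py <<'E'
def plane(r,uv,z):
    K=r["camera_matrix"];M=np.linalg.inv(r["world_to_cam"]);uv=np.atleast_2d(uv).astype(float)
    d=np.stack([(uv[:,0]-K[0,2])/K[0,0],-(uv[:,1]-K[1,2])/K[1,1],-np.ones(len(uv))],1)@M[:3,:3].T
    o=M[:3,3]; return (o+d*((z-o[2])/d[:,2])[:,None])[:,:2]
def mask(r,box,f):
    c0,r0,c1,r1=box;c=r["color"].astype(int)[r0:r1,c0:c1];m=f(c[...,0],c[...,1],c[...,2])
    v,u=np.nonzero(m);return np.stack([u+c0,v+r0],1)
def axis(P):
    m=P.mean(0);w,V=np.linalg.eigh(np.cov((P-m).T));a=np.degrees(np.arctan2(V[1,1],V[0,1]));return m.round(1),round(a%180,1),np.sqrt(w*12).round(1)
E
python3 - <<'E'
from h import *
blue=lambda R,G,B:(B>R+50)&(B>110)
red=lambda R,G,B:(R>G+70)&(R>B+70)
ims={}
for n,bs,bh in(("top",(188,218,215,245),(298,198,350,248)),("scene",(212,172,238,205),(270,225,335,285))):
    r=cam(n);W=cloud(r)
    p=mask(r,bs,blue);print(n,"bar",len(p),axis(plane(r,p,83)),"z",np.nanmedian(W[p[:,1],p[:,0]],0))
    q=mask(r,bh,red)
    print(" red",[ (x.tolist(),plane(r,x,68).round(0)[0].tolist(),W[x[1],x[0]].round().tolist()) for x in q])
    c0,r0,c1,r1=bh;w=W[r0:r1,c0:c1].reshape(-1,3);w=w[(w[:,2]>62)&(w[:,2]<74)]
    print(" rim pts",len(w),w.min(0),w.max(0),w.mean(0))
    for b,k in((bs,10),(bh,7)):
        c0,r0,c1,r1=b;ims[n+str(k)]=cv2.resize(r["color"][r0:r1,c0:c1,::-1],(390,290),interpolation=cv2.INTER_NEAREST)
v=list(ims.values());cv2.imwrite("pics/crop.png",np.vstack([np.hstack(v[:2]),np.hstack(v[2:])]))
E
```

```text
top bar 64 (array([518.8, 209.4]), np.float64(147.1), array([10. , 54.3])) z [519.33607436 210.26034199  83.78432492]
 red [([331, 206], [594.0, -185.0], [594.0, -185.0, 68.0]), ([319, 207], [591.0, -150.0], [591.0, -150.0, 68.0]), ([330, 207], [591.0, -182.0], [590.0, -182.0, 72.0]), ([320, 208], [588.0, -153.0], [588.0, -153.0, 69.0]), ([321, 208], [588.0, -156.0], [589.0, -156.0, 62.0]), ([330, 208], [588.0, -182.0], [588.0, -182.0, 68.0]), ([320, 209], [585.0, -153.0], [585.0, -153.0, 66.0]), ([321, 209], [585.0, -156.0], [584.0, -155.0, 71.0]), ([330, 209], [585.0, -182.0], [585.0, -182.0, 68.0]), ([331, 230], [523.0, -184.0], [523.0, -184.0, 65.0]), ([322, 231], [520.0, -157.0], [519.0, -157.0, 70.0]), ([331, 231], [520.0, -183.0], [520.0, -183.0, 69.0]), ([332, 231], [520.0, -186.0], [519.0, -186.0, 71.0]), ([322, 232], [517.0, -157.0], [516.0, -157.0, 73.0]), ([332, 232], [517.0, -186.0], [517.0, -186.0, 68.0]), ([322, 233], [514.0, -157.0], [514.0, -157.0, 66.0]), ([332, 233], [514.0, -186.0], [513.0, -186.0, 73.0])]
 rim pts 405 [ 508.03908839 -213.72675385   62.07626154] [ 597.3479301  -125.54228452   73.83106201] [ 552.02971655 -169.29366927   67.46679094]
scene bar 59 (array([519.4, 198.7]), np.float64(141.9), array([20. , 50.8])) z [527.8849826  204.52625974  78.7520343 ]
 red [([308, 235], [591.0, -157.0], [593.0, -155.0, 65.0]), ([314, 241], [590.0, -187.0], [589.0, -188.0, 70.0]), ([287, 246], [515.0, -160.0], [516.0, -159.0, 67.0]), ([288, 246], [517.0, -162.0], [521.0, -157.0, 62.0]), ([294, 251], [520.0, -187.0], [527.0, -178.0, 56.0]), ([295, 251], [522.0, -189.0], [520.0, -192.0, 71.0]), ([294, 252], [517.0, -191.0], [518.0, -190.0, 67.0])]
 rim pts 332 [ 508.99547273 -222.66069035   62.00709755] [ 598.32686302 -127.32699194   71.36274   ] [ 553.82367601 -177.01284826   66.21218944]
```

View pics/crop.png

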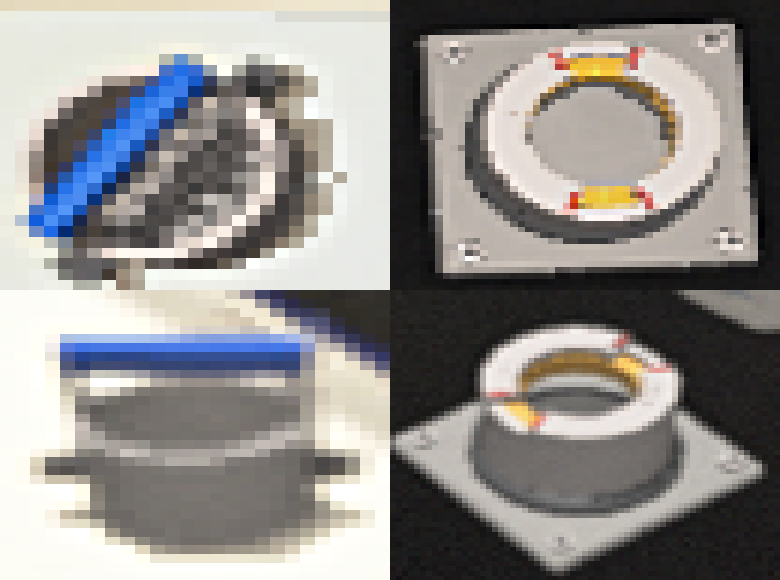

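The crops show the bar diagonal in the top view, and holder gaps almost along ±x (yaw about 3.3°). The holder centre is near (553,-170).

>>> jog_arm([
  [0,0,7.6,0,0,40,50],
  [0,0,7.6,0,0,40,50],
  [0,0,0,-48.5,-14.6,0,50],
  [0,0,0,-48.5,-14.6,0,50],
  [0,0,0,-48.5,-14.6,0,50],
  [0,0,0,-48.5,-14.6,0,50],
  [0,0,0,-48.5,-14.6,0,50],
  [0,0,0,-48.5,-14.6,0,50],
  [0,0,0,-48.5,-14.6,0,50],
  [0,0,0,-48.5,-14.6,0,50],
])

```text
t: 2.15
eef_pos: [453.6, 284.9, 212.4]
tcp_rot: [3.141, 0.0, 2.566]
ft_force: [0.7, 0.1, -0.4]
opening: 0.526
grip_force: 0.0
```

>>> jog_arm([
  [0,0,0,-48.5,-14.6,0,50],
  [0,0,0,-48.5,-14.6,0,50],
  [0,0,0,0,0,10,50],
  [0,0,0,0,0,0,50],
])

```text
t: 2.65
eef_pos: [517.5, 209.0, 201.5]
tcp_rot: [-3.14, -0.001, 2.566]
ft_force: [-0.0, -0.3, 0.2]
opening: 0.525
grip_force: 0.0
```

>>> jog_arm([
  [0,0,0,-1,1.2,22,50],
  [0,0,0,0,0,22,50],
  [0,0,0,0,0,21.5,50],
  [0,0,0,0,0,0,50],
  [0,0,0,0,0,0,8],
  [0,0,0,0,0,0,8],
  [0,0,0,0,0,0,8],
  [0,0,0,0,0,0,8],
])

```text
t: 3.65
eef_pos: [519.7, 209.4, 137.1]
tcp_rot: [3.141, 0.0, 2.566]
ft_force: [0.6, 0.2, -0.7]
opening: 0.163
grip_force: 0.0
```

>>> jog_arm([
  [0,0,0,0,0,0,0],
  [0,0,0,0,0,0,0],
  [0,0,0,0,0,0,0],
  [0,0,0,0,0,0,0],
])

```text
t: 4.15
eef_pos: [519.6, 209.4, 136.7]
tcp_rot: [3.142, -0.0, 2.567]
ft_force: [-0.8, -0.1, 0.0]
opening: 0.107
grip_force: 30.0
```

>>> jog_arm([
  [0,0,0,0,0,-20,0],
  [0,0,0,0,0,-40,0],
  [0,0,0,0,0,-40,0],
  [0,0,-9,0,0,0,0],
  [0,0,-9,0,0,0,0],
  [0,0,-9,0,0,0,0],
  [0,0,-9,0,0,0,0],
  [0,0,0,0,0,0,0],
])

```text
t: 5.15
eef_pos: [519.5, 209.4, 236.6]
tcp_rot: [3.142, -0.0, -3.089]
ft_force: [-0.0, -0.4, -1.0]
opening: 0.105
grip_force: 30.0
```

>>> jog_arm([
  [0,0,0,-1.7,-47.6,0,0],
  [0,0,0,-1.7,-47.6,0,0],
  [0,0,0,-1.7,-47.6,0,0],
  [0,0,0,-1.7,-47.6,0,0],
  [0,0,0,-1.7,-47.6,0,0],
  [0,0,0,-1.7,-47.6,0,0],
  [0,0,0,-1.7,-47.6,0,0],
  [0,0,0,-1.7,-47.6,0,0],
  [0,0,0,0,0,10,0],
  [0,0,0,0,0,0,0],
])

```text
t: 6.4
eef_pos: [552.9, -169.8, 225.8]
tcp_rot: [3.14, -0.002, -3.091]
ft_force: [0.2, -0.1, -1.6]
opening: 0.101
grip_force: 30.0
```

```bash
python3 - <<'E'
from h import *
ims=[]
for n,b in(("top",(285,180,365,260)),("scene",(255,195,345,285))):
    r=cam(n);c0,r0,c1,r1=b;np.savez(n+"2.npz",c=r["color"],W=cloud(r))
    ims.append(cv2.resize(r["color"][r0:r1,c0:c1,::-1],(400,400),interpolation=cv2.INTER_NEAREST))
    p=mask(r,b,lambda R,G,B:(B>R+50)&(B>110))
    z=env.state()["eef_pos"][2]-59; print(n,len(p),axis(plane(r,p,z+5)))
cv2.imwrite("pics/c2.png",np.hstack(ims));s=env.state();print(s["eef_pos"],s["tcp_rot"],s["ft_force"],s["t"])
E
```

```text
top 0 (array([nan, nan]), np.float64(nan), array([nan, nan]))
scene 27 (array([ 567.2, -174.6]), np.float64(1.6), array([ 11.9, 220.2]))
[ 553.37392466 -169.17837003  226.64850242] [ 3.14113347e+00 -5.05916347e-04 -3.08879890e+00] [-0.24492331  0.61857378 -1.52715942] 6.5h.py:25: RuntimeWarning: Mean of empty slice.
  m=P.mean(0);w,V=np.linalg.eigh(np.cov((P-m).T));a=np.degrees(np.arctan2(V[1,1],V[0,1]));return m.round(1),round(a%180,1),np.sqrt(w*12).round(1)
  ret = um.true_divide(
  avg = a.mean(axis, **keepdims_kw)
h.py:25: RuntimeWarning: Degrees of freedom <= 0 for slice
  m=P.mean(0);w,V=np.linalg.eigh(np.cov((P-m).T));a=np.degrees(np.arctan2(V[1,1],V[0,1]));return m.round(1),round(a%180,1),np.sqrt(w*12).round(1)
  c *= np.true_divide(1, fact)
  c *= np.true_divide(1, fact)
```

View pics/c2.png

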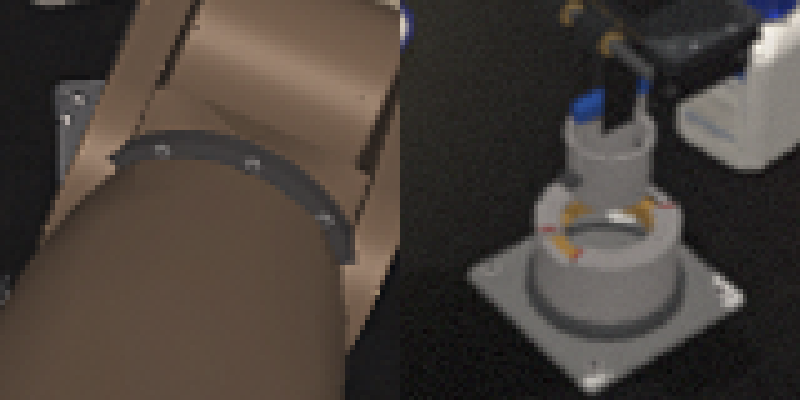

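The scene view (right) shows the sieve upright in the fingers above the ring, roughly aligned. The top view is blocked by the arm. I'll fit both cylinders in the scene depth to get their relative offset.

```bash
python3 - <<'E'
from h import *
from scipy.optimize import least_squares
d=np.load("scene2.npz");W=d["W"];w=W[195:285,255:345].reshape(-1,3);w=w[np.isfinite(w).all(1)]
def fit(z0,z1,R,c):
    p=w[(w[:,2]>z0)&(w[:,2]<z1)]
    for _ in range(3):
        p=p[abs(np.hypot(*(p[:,:2]-c).T)-R)<6]
        c=least_squares(lambda c:np.hypot(*(p[:,:2]-c).T)-R,c,loss="soft_l1").x
    print(len(p),c.round(2),np.std(np.hypot(*(p[:,:2]-c).T)-R).round(2))
fit(14,62,46,np.array([553,-172.]));fit(98,135,26,np.array([553,-172.]))
W=np.load("scene.npz")["W"];w=W[195:285,255:345].reshape(-1,3);w=w[np.isfinite(w).all(1)]
fit(14,62,46,np.array([553,-172.]))
# model overlay
r=cam("scene");K=r["camera_matrix"];T=r["world_to_cam"]
def pr(P):
    q=np.c_[P,np.ones(len(P))]@T.T;return np.c_[K[0,0]*q[:,0]/-q[:,2]+K[0,2],K[1,1]*-q[:,1]/-q[:,2]+K[1,2]]
p=pr(np.array([[553,-169.5,168],[553+28,-169.5+1.5,168],[553-28,-169.5-1.5,168]]));print(p.round(1))
q=mask(r,(283,203,306,228),lambda R,G,B:(B>R+30)&(B>90));print(q[:,0].min(),q[:,0].max(),axis(plane(r,q[q[:,0]<296],167)),plane(r,q,167)[:,0].min(),plane(r,q,167)[:,0].max())
c=r["color"][195:285,255:345,::-1];c=cv2.resize(c,(600,600),interpolation=cv2.INTER_CUBIC)
t=np.linspace(0,2*np.pi,90)
for cx,cy,z,R in((553,-169.5,68,46),(553,-169.5,68,29.5),(553,-169.5,226.2-134+48,27.5),(553,-169.5,226.2-134,24)):
    a=(pr(np.c_[cx+R*np.cos(t),cy+R*np.sin(t),0*t+z])-[255,195]+.5)*600/90
    cv2.polylines(c,[a.astype(int)],True,(0,255,0),1)
a=(p-[255,195]+.5)*600/90
for x in a: cv2.circle(c,tuple(x.astype(int)),3,(0,0,255),-1)
cv2.imwrite("pics/c3.png",c)
E
```

```text
460 [ 555.09 -174.13] 2.0
280 [ 554.96 -172.72] 1.94
459 [ 555.03 -174.06] 1.98
[[301.  215.5]
 [308.9 211.4]
 [292.8 219.6]]
294 300 (array([ 529.9, -172.4]), np.float64(54.1), array([ 4.8, 22.3])) 524.8336334257225 552.7140066141923
```

View pics/c3.png

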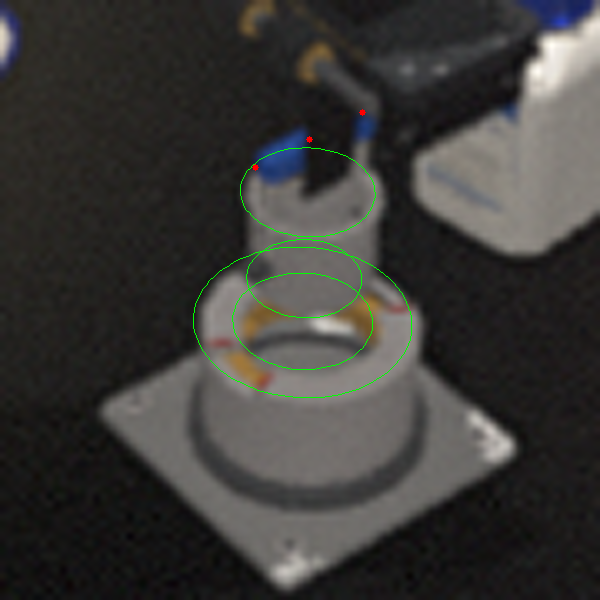

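Relative offset of holder to sieve is about (0,-1.3) mm. I correct that and lower.

>>> jog_arm([
  [0,0,0,0,-1.3,10,0],
  [0,0,0,0,0,10,0],
  [0,0,0,0,0,5,0],
  [0,0,0,0,0,5,0],
  [0,0,0,0,0,0,0],
])

```text
t: 7.18
eef_pos: [553.5, -171.4, 196.3]
tcp_rot: [3.141, -0.0, -3.088]
ft_force: [0.4, 0.9, -1.8]
opening: 0.103
grip_force: 30.0
```

>>> jog_arm([
  [0,0,0,0,0,4,0],
  [0,0,0,0,0,4,0],
  [0,0,0,0,0,0,0],
])

```text
t: 7.55
eef_pos: [553.4, -171.4, 188.4]
tcp_rot: [3.141, -0.0, -3.088]
ft_force: [-0.1, 0.2, -0.8]
opening: 0.101
grip_force: 30.0
```

>>> jog_arm([
  [0,0,0,0,0,4,0],
  [0,0,0,0,0,4,0],
  [0,0,0,0,0,0,0],
])

```text
t: 7.92
eef_pos: [553.4, -171.4, 180.3]
tcp_rot: [3.141, -0.001, -3.088]
ft_force: [0.0, 0.1, -1.4]
opening: 0.105
grip_force: 30.0
```

>>> jog_arm([
  [0,0,0,0,0,4,0],
  [0,0,0,0,0,3.5,0],
  [0,0,0,0,0,0,0],
  [0,0,0,0,0,0,0],
])

```text
t: 8.43
eef_pos: [553.6, -171.4, 173.4]
tcp_rot: [-3.142, 0.0, -3.088]
ft_force: [-0.8, 0.1, 0.8]
opening: 0.107
grip_force: 30.0
```

>>> jog_arm([
  [0,0,0,0,0,2,0],
  [0,0,0,0,0,0,0],
  [0,0,0,0,0,0,0],
])

```text
t: 8.8
eef_pos: [553.6, -171.4, 171.3]
tcp_rot: [-3.142, 0.0, -3.088]
ft_force: [0.1, 0.7, 1.7]
opening: 0.104
grip_force: 30.0
```

>>> jog_arm([
  [0,0,0,0,0,2,0],
  [0,0,0,0,0,2,0],
  [0,0,0,0,0,0,0],
  [0,0,0,0,0,0,0],
])

```text
t: 9.3
eef_pos: [553.5, -171.5, 167.3]
tcp_rot: [-3.142, 0.0, -3.088]
ft_force: [-0.2, -0.5, 4.5]
opening: 0.107
grip_force: 30.0
```

```bash
python3 - <<'E'
from h import *
s=env.state();print(s["eef_pos"],s["ft_force"],s["moment"],s["joints"])
E
```

```text
[ 553.54341618 -171.45393867  167.30584878] [-0.15588187 -0.54554837  4.5187952 ] [0.06705647 0.08334656 0.00903694] [-4.14366136e-01  5.80096577e-01  1.79490776e+00  1.32964541e-04
  7.66382232e-01 -2.03847676e+00]
```

>>> jog_arm([
  [0,0,0,0,0,0.5,0],
  [0,0,4,0,0,0,0],
  [0,0,4,0,0,0,0],
  [0,0,4,0,0,0,0],
  [0,0,0,0,0,0,0],
])

```text
t: 9.93
eef_pos: [553.6, -171.4, 166.8]
tcp_rot: [3.142, 0.0, 2.986]
ft_force: [-0.5, -0.9, 5.6]
opening: 0.098
grip_force: 30.0
```

```bash
python3 - <<'E'
from h import *
s=env.state();print(s["eef_pos"],s["ft_force"],s["moment"],np.degrees(s["tcp_rot"][2])%360)
E
```

```text
[ 553.60408552 -171.44714387  166.79395265] [-0.45865807 -0.92002219  5.63338566] [ 0.00464848  0.01608203 -0.01848548] 171.0723175661453
```

>>> jog_arm([
  [0,0,4,0,0,0,0],
  [0,0,4,0,0,0,0],
  [0,0,4,0,0,0,0],
  [0,0,0,0,0,0,0],
])

```text
t: 10.42
eef_pos: [553.6, -171.4, 166.7]
tcp_rot: [3.141, 0.0, 2.778]
ft_force: [-0.2, -0.2, 5.1]
opening: 0.101
grip_force: 30.0
```

```bash
python3 - <<'E'
from h import *
s=env.state();print(s["eef_pos"],s["ft_force"],s["moment"],np.degrees(s["tcp_rot"][2])%360)
E
```

```text
[ 553.56424509 -171.41934746  166.73469228] [-0.24462906 -0.19503805  5.11206087] [ 0.03253037  0.00812714 -0.03415651] 159.14831131950618
```

>>> jog_arm([
  [0,0,2,0,0,0,0],
  [0,0,2,0,0,0,0],
  [0,0,0,0,0,0,0],
])

```text
t: 10.8
eef_pos: [553.6, -171.4, 166.8]
tcp_rot: [3.141, 0.0, 2.708]
ft_force: [0.2, 1.2, 5.2]
opening: 0.102
grip_force: 30.0
```

>>> jog_arm([
  [0,0,1.8,0,0,0,0],
  [0,0,1.7,0,0,0,0],
  [0,0,0,0,0,0,0],
])

```text
t: 11.18
eef_pos: [553.6, -171.4, 166.7]
tcp_rot: [3.141, 0.0, 2.647]
ft_force: [0.7, 0.0, 4.8]
opening: 0.105
grip_force: 30.0
```

>>> jog_arm([
  [0,0,1.8,0,0,0,0],
  [0,0,1.7,0,0,0,0],
  [0,0,0,0,0,0,0],
])

```text
t: 11.55
eef_pos: [553.6, -171.4, 166.7]
tcp_rot: [3.141, 0.0, 2.586]
ft_force: [-0.4, -0.6, 4.7]
opening: 0.105
grip_force: 30.0
```

>>> jog_arm([
  [0,0,1.8,0,0,0,0],
  [0,0,1.7,0,0,0,0],
  [0,0,0,0,0,0,0],
])

```text
t: 11.92
eef_pos: [553.6, -171.4, 166.8]
tcp_rot: [3.141, 0.0, 2.525]
ft_force: [0.3, 0.7, 4.6]
opening: 0.104
grip_force: 30.0
```

>>> jog_arm([
  [0,0,1.8,0,0,0,0],
  [0,0,1.7,0,0,0,0],
  [0,0,0,0,0,0,0],
])

```text
t: 12.3
eef_pos: [553.6, -171.4, 166.8]
tcp_rot: [3.141, 0.0, 2.464]
ft_force: [0.4, -0.0, 4.6]
opening: 0.105
grip_force: 30.0
```

>>> jog_arm([
  [0,0,1.8,0,0,0,0],
  [0,0,1.7,0,0,0,0],
  [0,0,0,0,0,0,0],
])

```text
t: 12.68
eef_pos: [553.6, -171.4, 166.8]
tcp_rot: [3.141, 0.0, 2.403]
ft_force: [0.1, 0.9, 5.5]
opening: 0.102
grip_force: 30.0
```

>>> jog_arm([
  [0,0,1.8,0,0,0,0],
  [0,0,1.7,0,0,0,0],
  [0,0,0,0,0,0,0],
])

```text
t: 13.05
eef_pos: [553.6, -171.4, 166.8]
tcp_rot: [3.141, 0.0, 2.342]
ft_force: [0.7, -0.5, 4.3]
opening: 0.104
grip_force: 30.0
```

>>> jog_arm([
  [0,0,1.8,0,0,0,0],
  [0,0,1.7,0,0,0,0],
  [0,0,0,0,0,0,0],
])

```text
t: 13.42
eef_pos: [553.6, -171.4, 166.7]
tcp_rot: [3.141, 0.0, 2.279]
ft_force: [-0.0, -0.5, 4.9]
opening: 0.108
grip_force: 30.0
```

>>> jog_arm([
  [0,0,1.8,0,0,0,0],
  [0,0,1.7,0,0,0,0],
  [0,0,0,0,0,0,0],
])

```text
t: 13.8
eef_pos: [553.5, -171.4, 166.7]
tcp_rot: [3.141, 0.0, 2.218]
ft_force: [0.5, -0.4, 4.7]
opening: 0.104
grip_force: 30.0
```

>>> jog_arm([
  [0,0,1.8,0,0,0,0],
  [0,0,1.7,0,0,0,0],
  [0,0,0,0,0,0,0],
])

```text
t: 14.18
eef_pos: [553.5, -171.4, 166.7]
tcp_rot: [3.141, -0.0, 2.156]
ft_force: [0.3, 0.2, 4.9]
opening: 0.104
grip_force: 30.0
```

>>> jog_arm([
  [0,0,1.8,0,0,0,0],
  [0,0,1.7,0,0,0,0],
  [0,0,0,0,0,0,0],
])

```text
t: 14.55
eef_pos: [553.4, -171.3, 166.3]
tcp_rot: [-3.141, -0.001, 2.094]
ft_force: [0.7, -0.0, -0.8]
opening: 0.102
grip_force: 30.0
```

The push vanished, so the lugs are in the notches. Check the moment before seating.

```bash
python3 - <<'E'
from h import *
for _ in range(3):
    env.read_camera("scene");s=env.state();print(s["eef_pos"],s["ft_force"],s["moment"],np.degrees(s["tcp_rot"][2]),s["qvel"][5])
E
```

```text
[ 553.37368702 -171.27315461  166.24524569] [ 0.91033285  0.35626093 -1.58951058] [ 0.06547721 -0.15083539 -0.05664085] 120.03885469727673 -0.007046902361119427
[ 553.38839308 -171.26198672  166.27706692] [ 0.89809209  0.32595897 -1.53109587] [ 0.01345915 -0.26738236 -0.06593467] 120.05284438466691 -0.0017651051890412498
[ 553.39303627 -171.27095554  166.31259605] [ 1.00736391  0.87288052 -2.10110221] [ 0.03110532 -0.22284174 -0.03419423] 120.05673107096918 0.0008780928229239612
```

>>> jog_arm([
  [0,0,0,0,0,0.7,0],
  [0,0,0,0,0,0,0],
  [0,0,0,0,0,0,0],
])

```text
t: 15.08
eef_pos: [553.5, -171.4, 165.9]
tcp_rot: [-3.142, -0.0, 2.095]
ft_force: [0.1, 0.4, -2.2]
opening: 0.101
grip_force: 30.0
```

>>> jog_arm([
  [0,0,0,0,0,0.7,0],
  [0,0,0,0,0,0,0],
  [0,0,0,0,0,0,0],
])

```text
t: 15.45
eef_pos: [553.5, -171.4, 165.3]
tcp_rot: [3.142, -0.0, 2.095]
ft_force: [0.7, 1.0, -2.0]
opening: 0.104
grip_force: 30.0
```

>>> jog_arm([
  [0,0,0,0,0,0.5,0],
  [0,0,0,0,0,0,0],
  [0,0,0,0,0,0,0],
])

```text
t: 15.82
eef_pos: [553.5, -171.4, 164.9]
tcp_rot: [3.141, 0.0, 2.095]
ft_force: [-0.1, -0.1, 1.1]
opening: 0.105
grip_force: 30.0
```

Seated on the notch floors. Release and lift.

>>> jog_arm([
  [0,0,0,0,0,-0.2,0],
  [0,0,0,0,0,0,30],
  [0,0,0,0,0,0,30],
  [0,0,0,0,0,0,30],
  [0,0,0,0,0,0,30],
  [0,0,0,0,0,0,30],
])

```text
t: 16.58
eef_pos: [553.5, -171.4, 165.0]
tcp_rot: [3.142, -0.0, 2.095]
ft_force: [0.5, -0.2, 0.0]
opening: 0.316
grip_force: 0.0
```

>>> jog_arm([
  [0,0,0,0,0,-10,30],
  [0,0,0,0,0,-25,30],
  [0,0,0,0,0,-45,30],
  [0,0,0,0,0,-45,30],
  [0,0,0,0,0,-25,30],
  [0,0,0,45,0,0,30],
  [0,0,0,45,0,0,30],
  [0,0,0,45,0,0,30],
  [0,0,0,45,0,0,30],
  [0,0,0,0,0,0,30],
])

```text
t: 17.82
eef_pos: [462.0, -13.8, 316.0]
tcp_rot: [3.141, 0.0, 2.098]
ft_force: [-0.4, 0.0, -0.8]
opening: 0.312
grip_force: 0.0
```

```bash
python3 - <<'E'
from h import *
ims=[]
for n,b in(("top",(285,180,365,260)),("scene",(255,195,345,285))):
    r=cam(n);W=cloud(r);c0,r0,c1,r1=b
    ims.append(cv2.resize(r["color"][r0:r1,c0:c1,::-1],(400,400),interpolation=cv2.INTER_NEAREST))
    p=mask(r,(305,195,350,245) if n=="top" else (275,210,325,260),lambda R,G,B:(B>R+50)&(B>110))
    if len(p)>3: print(n,len(p),axis(plane(r,p,111)),np.nanmedian(W[p[:,1],p[:,0]],0), np.nanpercentile(W[p[:,1],p[:,0],2],[10,90]))
cv2.imwrite("pics/c4.png",np.hstack(ims))
E
```

```text
top 68 (array([ 552.8, -170. ]), np.float64(120.2), array([ 9.8, 56.4])) [ 553.52874167 -169.6801604   112.1822481 ] [108.97443073 115.14123969]
scene 82 (array([ 553.8, -177.8]), np.float64(117.7), array([16.6, 55.8])) [ 556.70318945 -174.47161724  108.47692544] [ -1.02486077 112.41723084]
```

View pics/c4.png

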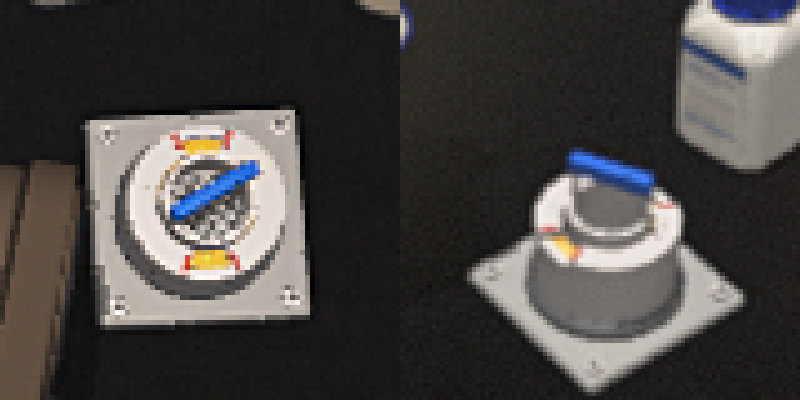

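The sieve sits centred and level in the holder. The bar is at 120° and its top at z≈112 mm, matching the locked height of 112.5 mm. The arm is clear.

```bash
python3 -c "
from cell import env
print(env.job_done())"
```

```text
the job is handed in; nothing more can be done
None
```

The steel sieve hangs level in the holder, locked in the notches about 63° clockwise of the gaps, and the job was handed in at about 18 s with the arm clear; the most load I read while pressing and turning was about 7–8 N.

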